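Load two long lamps into the ageing block

ROBOT

A 7-joint arm with a two-finger parallel gripper is mounted at the origin on the work surface. World frame = base frame: x ahead of the robot, y to its left, z up, the work surface at z = 0. Lengths are in m, angles in rad, forces in N, time in s.
With the tool pointing down it reaches from about 0.35 to 0.9 m from the base axis. Payload 8.1 kg.
Tool frame: the origin (TCP) lies at the very end of the fingers, on their centre line; the grasp point (between the pads) lies 19 mm behind it; z points along the fingers, y is the line along which they close (so a half turn about z gives the same grasp; the last joint's range is limited). The gripper opens to 92 mm and grips with 3 to 60 N. Pads are 19 mm wide; open, the fingers measure 130 mm over their backs; the gripper's body (75 mm by 190 mm) begins 47 mm behind the grasp point.
Start: joints at [-1.326, 0.434, 0.025, 1.573, -0.012, 1.134, -0.075], TCP at [0.213, 0.588, 0.227] pointing down, gripper open.
Joint ranges: [-2.62, 2.62], [-0.44, 2.09], [-1.27, 1.32], [0.08, 2.57], [-1.32, 4.46], [0.12, 2], [-2.74, 2.74]. Speed limits (rad/s): [2.22, 2.22, 3.01, 3.01, 3.14, 3.14, 3.14].

INTERFACE

Orientations are given as a rotation vector (axis times angle).
In Python, from cell import observe, get_image, sign_off, find_in, trace, place_of gives the robot as it stands. The module is installed in compiled form; this text tells all that it offers.
- The arm moves only by the shell command python3 -m handwheel 'ROWS' [OPENING] [FORCE]. ROWS is JSON, a list of rows, each a list of 6 numbers: the shift along the tool's x, y, z each as a share of 0.02 m, from -1 to 1, then the turn, a rotation vector about the tool's x, y, z each as a share of 4 degrees, from -1 to 1. A call has 1 to 8 rows; each row shifts and turns the commanded pose from where the row before left it, along the tool's axes as they then stand; what a row does not reach is not made up. A row lasts 1/12 s, in which the tool goes at most 41.7 mm and 7.16 degrees, less where a joint would pass 70% of its speed; a pose out of reach is approached as far as the arm can. A call with a number of a shift or a turn outside -1 to 1 is refused whole. A call with a gripper value outside its range is refused whole. OPENING is the opening, from 0 (shut) to 1 (fully open), set as the call begins (- or left out, the last holds). The fingers move at their own pace and stop on an object; FORCE is the grip in N (left out, the last holds). Time passes only in rows, so rows that do not move let the fingers close. It gives the time, the measured TCP pose, the force, the opening and the grip force at its end, in the units of the state.
- observe(): the state, without advancing time (a new reading comes with each control period).
- get_image(name): name is "scene" or "side" or "wrist"; returns a dict with "image" (480x640x3 uint8, red, green, blue), "fx", "fy", "cx", "cy" (pixels), "position" and "orientation" of the camera in the world. Camera axes: x right, y down, z forward; pixel columns grow to the right and rows downward; lengths in m; the calibration is good to about 2 mm. A picture is of the moment at which its call begins. There is no depth.
- sign_off(): hands the job in; it is judged then, once.
Trained networks look in the newest picture that a camera, given by its name, has taken for a name from the list of things; names that differ only in an ending like _2 or _b are one class to them, and where a whole thing is asked for, a point or a joint stands for the part that bears it (a point fixed in the world has none). Each returns a list of dicts, best first, with "score" (0 to 1); they miss things now and then, are a little off and sometimes report something else, mostly with a low value. They report only what shows in the picture. A call takes as long as a camera call.
- find_in(label, camera): "rect" ([centre column, centre row, width, height] as shares, 0 to 1, of the picture: columns of its width, rows of its height, round what is visible of it).
- trace(label, camera): "region" (480x640 bool, what is visible of it) and "rect" ([centre column, centre row, width, height] as shares, 0 to 1, of the picture: columns of its width, rows of its height, round what is visible of it).
- place_of(label, camera): "point" ([column, row] as shares, 0 to 1, of the picture: columns of its width, rows of its height: a listed point, or the origin of a listed thing).
The state is a dict: "clock": time; "joints": joint angles; "dq": joint speeds; "joint_efforts": joint torques, N m; "position": TCP position; "ee_rot": TCP orientation; "force": force on the tool from outside, world axes, zero at the start; "ft_torque": the same for the moment, N m; "width": opening from 0.0 (shut) to 1.0 (fully open); "gripper_force": force on a finger pad.
Only numpy, scipy, OpenCV 4.12 (cv2) and the standard library are available. Lean on these libraries where they do the work, as an engineer would, in place of code of your own. Each camera call takes 0.05 s, during which the arm holds its last target. There are 200 camera calls.

TASK

Take exactly two of the three long tubular lamps out of the sloping rack and stand them upright, cap down, in the wooden block with three sockets, each in a socket of its own and resting on the bottom of it. They are glass: set each one down on the socket's hidden bottom gently, neither pressing hard nor letting it drop. Leave the third long lamp and the short one where they are in the rack, and do not shift the other things on the bench.

Things in the scene. Friction and masses are not known exactly. Their poses are not given: they have to be found in the camera images.
- lamp_a: A long tubular lamp: a straight round stick, 26 mm in diameter, 140 mm long; lower 34 mm a metal cap (foot bevelled 3 mm), the rest opal white glass with rounded top. Origin at the centre of the cap's foot, z from cap to glass tip. Starts cap down in one of the rack's slots (any), leaning 26 to 30 degrees from vertical, 100 mm of it standing out. About 55 to 110 g.
- lamp_b: A long tubular lamp: a straight round stick, 26 mm in diameter, 140 mm long; lower 34 mm a metal cap (foot bevelled 3 mm), the rest opal white glass with rounded top. Origin at the centre of the cap's foot, z from cap to glass tip. Starts cap down in one of the rack's slots (any), leaning 26 to 30 degrees from vertical, 100 mm of it standing out. About 55 to 110 g.
- lamp_c: A long tubular lamp: a straight round stick, 26 mm in diameter, 140 mm long; lower 34 mm a metal cap (foot bevelled 3 mm), the rest opal white glass with rounded top. Origin at the centre of the cap's foot, z from cap to glass tip. Starts cap down in one of the rack's slots (any), leaning 26 to 30 degrees from vertical, 100 mm of it standing out. About 55 to 110 g.
- lamp_short: The one short tubular lamp: a straight round stick, 26 mm in diameter, 100 mm long; lower 34 mm a metal cap (foot bevelled 3 mm), the rest opal white glass with rounded top. Origin at the centre of the cap's foot, z from cap to glass tip. Starts cap down in one of the rack's slots (any), leaning 26 to 30 degrees from vertical, 60 mm of it standing out. About 57 g.
- rack: Sloping brown wooden rack, fixed, 110 x 300 mm on the bench: a 75 x 300 x 55 mm bar tipped 26 degrees, its upper face looking towards its own +x and up. Four round slots 28 mm wide, 40 mm deep, square to that face, mouths at x 24, z 68, y -105, -35, 35, 105 mm from the origin (centre of the underside, z up).
- block: Pale wooden ageing block, fixed, 80 x 230 x 85 mm (x, y, z), three round sockets 31 mm wide (3 mm bevel at the mouth) in a row along y, 75 mm apart. Each socket's bottom is a rubber-faced depth stop set anywhere from 30 to 65 mm below the mouth, each differently; not reported, it must be felt. Origin at the centre of the underside.
- socket0 (a point): Centre of the mouth of the block's socket 0, level with the block's top face (85 mm above the bench).
- socket1 (a point): Centre of the mouth of the block's socket 1, level with the block's top face (85 mm above the bench).
- socket2 (a point): Centre of the mouth of the block's socket 2, level with the block's top face (85 mm above the bench).
- tape: Red tape roll lying flat, 68 mm across, 18 mm high; bystander. Origin under its centre.
- screwdriver: Screwdriver lying on the bench, about 200 mm long; bystander. Its x axis runs along it, handle at -x.
- spanner: Spanner lying on the bench, about 180 mm long; bystander. Its x axis runs along it.
- holder_a: Black plastic lamp holder, a 35 mm high cone on a 48 mm flange; bystander. Origin under its centre.
- holder_b: Another black lamp holder, the same; bystander.
- jar: Amber jar, 60 mm across, 75 mm high; bystander at the back. Origin under its centre.
- carton: Cardboard box 90 x 130 x 50 mm; bystander at the back. Origin under its centre.

How it is judged:
At the end, for the whole second after the job is handed in: Exactly two long lamps stand cap down in two different sockets of the block (foot within 7 mm of the socket's axis and at least 26 mm below the mouth, lamp within 0.22 rad of vertical, at rest); the third long lamp and the short lamp are within 20 mm of where they started (((((horizontal distance between lamp_b and socket0 below 0.007 m or horizontal distance between lamp_b and socket1 below 0.007 m or horizontal distance between lamp_b and socket2 below 0.007 m) and z of lamp_b in the frame of block below 0.059 m and angle between lamp_b's own z axis and vertical below 0.22 rad and linear speed of lamp_b below 0.03 m/s) and ((horizontal distance between lamp_c and socket0 below 0.007 m or horizontal distance between lamp_c and socket1 below 0.007 m or horizontal distance between lamp_c and socket2 below 0.007 m) and z of lamp_c in the frame of block below 0.059 m and angle between lamp_c's own z axis and vertical below 0.22 rad and linear speed of lamp_c below 0.03 m/s) and distance of lamp_a from where it was at the start of the episode below 0.02 m) or (((horizontal distance between lamp_a and socket0 below 0.007 m or horizontal distance between lamp_a and socket1 below 0.007 m or horizontal distance between lamp_a and socket2 below 0.007 m) and z of lamp_a in the frame of block below 0.059 m and angle between lamp_a's own z axis and vertical below 0.22 rad and linear speed of lamp_a below 0.03 m/s) and ((horizontal distance between lamp_c and socket0 below 0.007 m or horizontal distance between lamp_c and socket1 below 0.007 m or horizontal distance between lamp_c and socket2 below 0.007 m) and z of lamp_c in the frame of block below 0.059 m and angle between lamp_c's own z axis and vertical below 0.22 rad and linear speed of lamp_c below 0.03 m/s) and distance of lamp_b from where it was at the start of the episode below 0.02 m) or (((horizontal distance between lamp_a and socket0 below 0.007 m or horizontal distance between lamp_a and socket1 below 0.007 m or horizontal distance between lamp_a and socket2 below 0.007 m) and z of lamp_a in the frame of block below 0.059 m and angle between lamp_a's own z axis and vertical below 0.22 rad and linear speed of lamp_a below 0.03 m/s) and ((horizontal distance between lamp_b and socket0 below 0.007 m or horizontal distance between lamp_b and socket1 below 0.007 m or horizontal distance between lamp_b and socket2 below 0.007 m) and z of lamp_b in the frame of block below 0.059 m and angle between lamp_b's own z axis and vertical below 0.22 rad and linear speed of lamp_b below 0.03 m/s) and distance of lamp_c from where it was at the start of the episode below 0.02 m)) and distance of lamp_short from where it was at the start of the episode below 0.02 m); the robot touches nothing.
It fails at once if a lamp falls: it moves faster than 0.28 m/s while the fingers do not hold it (a free drop of about 4 mm) ((linear speed of lamp_a above 0.28 m/s and contact force between lamp_a and the fingers below 0.3 N) or (linear speed of lamp_b above 0.28 m/s and contact force between lamp_b and the fingers below 0.3 N) or (linear speed of lamp_c above 0.28 m/s and contact force between lamp_c and the fingers below 0.3 N) or (linear speed of lamp_short above 0.28 m/s and contact force between lamp_short and the fingers below 0.3 N)).
It fails at once if a lamp is pressed against the block with more than 30 N (contact force between any of lamp_a, lamp_b, lamp_c, lamp_short and block above 30 N).
It fails at once if one of the other things on the bench is shifted by more than 20 mm (distance of any of tape, screwdriver, spanner, holder_a, holder_b, jar, carton from where it was at the start of the episode above 0.02 m).
It also fails if it takes over 67 s, if anything falls off the work surface, if the arm or the gripper's body presses on something with over 40 N, if the wrist force passes 120 N, or if a joint passes its speed limit or range.

## Working session

There is one attempt and no reset: what is moved stays moved. The work goes in short steps, Python scripts to look and compute and a shell command to move; the robot and the scene stay as the last step left them, time stands still between calls to the robot, and variables do not carry over. Pictures are saved under pics/ and viewed, at most 10 in all, crops included, and the job is handed in when it is done.

```bash
mkdir -p pics; python3 - <<'E'
from cell import *
import cv2,numpy as np
s=observe();print({k:np.round(v,3).tolist() for k,v in s.items()})
for c in("scene","side"):
    g=get_image(c);cv2.imwrite(f"pics/{c}0.png",g["image"][:,:,::-1])
    print(c,[np.round(g[k],4) if not isinstance(g[k],np.ndarray) else g[k].round(4).tolist() for k in("fx","fy","cx","cy","position","orientation")])
    for l in("lamp_a","lamp_short","socket0","socket1","socket2","rack","block"):
        print(l,[(round(d["score"],2),np.round(np.array(d["point"])*[640,480],1).tolist()) for d in place_of(l,c)])
E
```

```text
{'clock': 0.0, 'joints': [-1.326, 0.435, 0.025, 1.574, -0.012, 1.134, -0.075], 'dq': [0.001, -0.001, 0.001, 0.0, -0.001, 0.001, -0.002], 'joint_efforts': [0.001, -66.785, 0.986, -31.446, -0.06, 0.043, 0.0], 'position': [0.213, 0.587, 0.226], 'ee_rot': [-0.544, -3.094, 0.003], 'force': [0.432, -0.398, 0.327], 'ft_torque': [0.017, -0.008, -0.021], 'gripper_force': 0.0, 'width': 1.001}
scene [np.float64(542.7325), np.float64(542.7325), np.float64(327.1199), np.float64(239.4714), [1.2582, 0.3739, 0.6223], [-1.2167, -2.0704, 1.1074]]
lamp_a [(0.92, [221.5, 224.2]), (0.84, [189.9, 218.2]), (0.7, [251.4, 233.0])]
lamp_short [(0.66, [279.9, 237.9])]
socket0 [(0.89, [419.4, 265.1]), (0.74, [508.0, 285.0]), (0.71, [462.0, 272.2])]
socket1 [(0.89, [419.4, 265.1]), (0.74, [508.0, 285.0]), (0.71, [462.0, 272.2])]
socket2 [(0.89, [419.4, 265.1]), (0.74, [508.0, 285.0]), (0.71, [462.0, 272.2])]
rack [(0.72, [235.1, 238.8])]
block [(0.93, [455.5, 314.3])]
side [np.float64(542.2014), np.float64(542.2014), np.float64(312.5905), np.float64(231.8492), [0.4054, -0.7672, 0.7834], [-2.2882, 0.2196, -0.0995]]
lamp_a [(0.89, [330.0, 366.7]), (0.65, [348.1, 402.4]), (0.62, [315.7, 333.5]), (0.43, [279.0, 196.1])]
lamp_short [(0.73, [302.6, 301.7])]
socket0 [(0.95, [274.4, 149.1]), (0.66, [278.9, 166.5]), (0.64, [286.7, 187.8])]
socket1 [(0.95, [274.4, 149.1]), (0.66, [278.9, 166.5]), (0.64, [286.7, 187.8])]
socket2 [(0.95, [274.4, 149.1]), (0.66, [278.9, 166.5]), (0.64, [286.7, 187.8])]
rack [(0.62, [318.2, 361.5]), (0.52, [287.5, 185.6])]
block [(0.93, [280.1, 197.5])]
```

View pics/scene0.png

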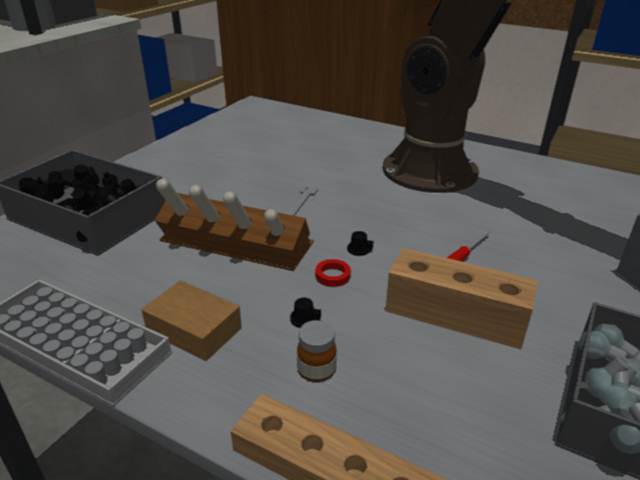

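View pics/side0.png

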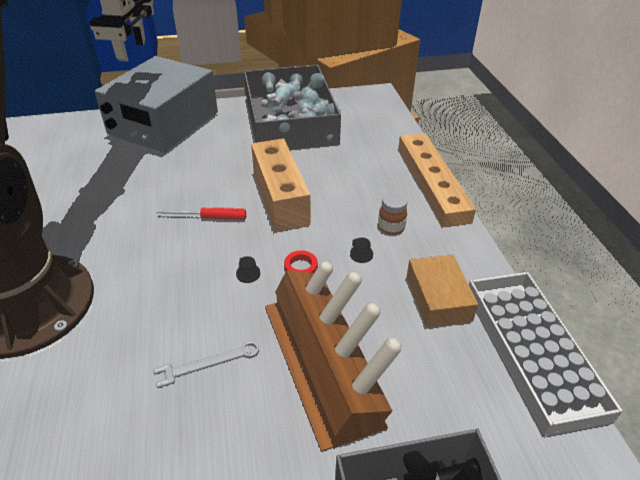

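```bash
cat > geo.py <<'E'
import numpy as np
from scipy.spatial.transform import Rotation as R
CAM={"scene":(542.7325,327.1199,239.4714,[1.2582,.3739,.6223],[-1.2167,-2.0704,1.1074]),
"side":(542.2014,312.5905,231.8492,[.4054,-.7672,.7834],[-2.2882,.2196,-.0995])}
def ray(c,px):
    f,cx,cy,p,o=CAM[c];d=R.from_rotvec(o).apply([(px[0]-cx)/f,(px[1]-cy)/f,1]);return np.array(p),d/np.linalg.norm(d)
def proj(c,X):
    f,cx,cy,p,o=CAM[c];q=R.from_rotvec(o).inv().apply(np.atleast_2d(X)-np.array(p));return np.c_[f*q[:,0]/q[:,2]+cx,f*q[:,1]/q[:,2]+cy]
def atz(c,px,z):
    p,d=ray(c,px);return p+d*(z-p[2])/d[2]
def tri(a,b):
    A=np.zeros((3,3));v=np.zeros(3)
    for c,px in(("scene",a),("side",b)):
        p,d=ray(c,px);M=np.eye(3)-np.outer(d,d);A+=M;v+=M@p
    return np.linalg.solve(A,v)
E
python3 - <<'E'
from geo import *
np.set_printoptions(precision=4,suppress=True)
for p in([419.4,265.1],[462,272.2],[508,285]):print("scene sock",atz("scene",p,.085))
for p in([274.4,149.1],[278.9,166.5],[286.7,187.8]):print("side sock",atz("side",p,.085))
for p in([189.9,218.2],[221.5,224.2],[251.4,233],[279.9,237.9]):print("scene lampfoot",atz("scene",p,.03))
for p in([348.1,402.4],[330,366.7],[315.7,333.5],[302.6,301.7]):print("side lampfoot",atz("side",p,.03))
E
```

```text
scene sock [0.5308 0.1591 0.085 ]
scene sock [0.5146 0.2278 0.085 ]
scene sock [0.5115 0.3027 0.085 ]
side sock [0.5234 0.309  0.085 ]
side sock [0.5235 0.2366 0.085 ]
side sock [0.5283 0.1548 0.085 ]
scene lampfoot [ 0.5373 -0.343   0.03  ]
scene lampfoot [ 0.5235 -0.2708  0.03  ]
scene lampfoot [ 0.5205 -0.1977  0.03  ]
scene lampfoot [ 0.5072 -0.138   0.03  ]
side lampfoot [ 0.5457 -0.3342  0.03  ]
side lampfoot [ 0.5322 -0.2655  0.03  ]
side lampfoot [ 0.5224 -0.1948  0.03  ]
side lampfoot [ 0.5129 -0.1193  0.03  ]
```

The scene view shows the rack with three long lamps on the left and the short one at about (274,220), with the block's sockets at (419,265), (462,272) and (508,285). The side view confirms the lamps lean towards +x, with the short one at the rack's +y end. Next I'll refine lamp axes and block pose from the masks.

```bash
cat > meas.py <<'E'
from cell import *
from geo import *
import cv2
from scipy.optimize import least_squares
np.set_printoptions(precision=4,suppress=True)
L={};B={}
for c in("scene","side"):
    get_image(c);L[c]=[]
    for l in("lamp_a","lamp_short"):
        for d in trace(l,c):
            ys,xs=np.nonzero(d["region"])
            if len(xs)<40: continue
            pts=np.c_[xs,ys].astype(np.float32);v=cv2.fitLine(pts,cv2.DIST_L2,0,.01,.01).ravel()
            t=(pts-v[2:])@v[:2]; u=v[:2] if v[1]<0 else -v[:2]; t=(pts-v[2:])@u
            L[c].append((l,round(d["score"],2),v[2:].copy(),u.copy(),v[2:]+u*t.max(),v[2:]+u*t.min(),len(xs)))
    m=max(trace("block",c),key=lambda d:d["score"])["region"].astype(np.uint8)
    B[c]=max(cv2.findContours(m,cv2.RETR_EXTERNAL,cv2.CHAIN_APPROX_NONE)[0],key=len)
    for r in L[c]:print(c,r[0],r[1],r[2],r[4],r[5],r[6])
def plane(c,p,u):
    P,a=ray(c,p);_,b=ray(c,p+u*20);n=np.cross(a,b);return P,n/np.linalg.norm(n)
for i,a in enumerate(L["scene"]):
    for b in L["side"]:
        X=tri(a[4],b[4]);e=max(np.abs(proj("scene",X)-a[4]).max(),np.abs(proj("side",X)-b[4]).max())
        if e>8: continue
        (P1,n1),(P2,n2)=plane("scene",a[2],a[3]),plane("side",b[2],b[3])
        d=np.cross(n1,n2);d/=np.linalg.norm(d);d*=np.sign(d[2])
        X=np.linalg.lstsq(np.array([n1,n2,d]),np.array([n1@P1,n2@P2,d@X]),rcond=None)[0]
        print(a[0],b[0],"tip",X,"err",round(e,1),"dir",d,"lean",np.degrees(np.arccos(d[2])).round(1),"foot",X-d*(.1 if 'short' in a[0] and 'short' in b[0] else .14))
cor=np.array([[x,y,z] for x in(-.04,.04) for y in(-.115,.115) for z in(0,.085)])
def res(q,cams=("scene","side")):
    Rz=R.from_euler("z",q[2]);o=[]
    for c in cams:
        h=cv2.convexHull(proj(c,Rz.apply(cor)+[q[0],q[1],0]).astype(np.float32))
        o+=[cv2.pointPolygonTest(h,(float(p[0][0]),float(p[0][1])),True) for p in B[c]]
    return o
for cams in(("scene","side"),("scene",),("side",)):
    s=least_squares(res,[.52,.23,.05],loss="soft_l1",diff_step=1e-3,args=(cams,))
    q=s.x;print(cams,"block",q,"rms",np.sqrt(np.mean(np.square(res(q,cams)))))
    for k in(-.075,0,.075):print("  socket",q[:2]+R.from_euler("z",q[2]).apply([0,k,0])[:2])
E
python3 meas.py
```

```text
scene lamp_a 0.82 [203.6784 202.6327] [192.0694 184.9544] [215.3594 220.4207] 569
scene lamp_a 0.61 [236.7992 209.7008] [226.8943 192.0593] [246.6289 227.2084] 498
scene lamp_a 0.56 [171.9851 196.8545] [159.3068 180.5387] [185.0841 213.7117] 536
scene lamp_short 0.65 [273.7825 222.0932] [267.8607 209.0633] [279.5374 234.7558] 354
side lamp_a 0.74 [377.0139 365.0631] [396.7929 339.6163] [356.909  390.9293] 1078
side lamp_a 0.61 [340.3784 297.1002] [357.3982 272.5822] [323.3883 321.5754] 888
side lamp_a 0.21 [280.657  184.6117] [263.7125 138.6793] [296.7221 228.1604] 3842
side lamp_short 0.67 [319.3133 277.382 ] [328.4986 262.6866] [310.1269 292.0793] 466
lamp_a lamp_a tip [ 0.6356 -0.1336  0.1576] err 0.6 dir [ 0.2939 -0.1947  0.9358] lean 20.6 foot [ 0.5945 -0.1063  0.0266]
lamp_a lamp_a tip [ 0.6201 -0.3166  0.1533] err 1.3 dir [0.5186 0.128  0.8454] lean 32.3 foot [ 0.5475 -0.3345  0.035 ]
lamp_short lamp_short tip [ 0.5513 -0.1373  0.1318] err 0.5 dir [0.4728 0.0782 0.8777] lean 28.6 foot [ 0.5041 -0.1451  0.044 ]
('scene', 'side') block [0.5225 0.2323 0.0829] rms 1.0775275173969894
  socket [0.5287 0.1575]
  socket [0.5225 0.2323]
  socket [0.5163 0.307 ]
('scene',) block [0.523  0.2316 0.0881] rms 1.107890274120352
  socket [0.5296 0.1569]
  socket [0.523  0.2316]
  socket [0.5164 0.3063]
('side',) block [0.5222 0.2364 0.0838] rms 0.7720498511108406
  socket [0.5285 0.1617]
  socket [0.5222 0.2364]
  socket [0.5159 0.3112]
```

```bash
cat > fit.py <<'E'
from geo import *
from scipy.optimize import least_squares
np.set_printoptions(precision=4,suppress=True)
# slot index: (tip px, mouth-end px)
S={"scene":{0:([159.3,180.5],[185.1,213.7]),1:([192.1,185],[215.4,220.4]),2:([226.9,192.1],[246.6,227.2]),3:([267.9,209.1],[279.5,234.8])},
"side":{0:([396.8,339.6],[356.9,390.9]),2:([357.4,272.6],[323.4,321.6]),3:([328.5,262.7],[310.1,292.1])}}
def lamps(q):
    o=[];Rz=R.from_euler("z",q[2])
    for i,y in enumerate((-.105,-.035,.035,.105)):
        t=q[3+i];d=np.array([np.sin(t),0,np.cos(t)]);n=np.array([np.sin(.4538),0,np.cos(.4538)])
        m=np.array([.024,y,.068])
        f=m-.04*n; # foot at bottom of the slot
        o.append((Rz.apply(f)+[q[0],q[1],0],Rz.apply(d)))
    return o
def res(q):
    r=[];la=lamps(q)
    for c in S:
        off=q[7:9] if c=="side" else q[9:11]
        for i,(a,b) in S[c].items():
            f,d=la[i];l=.1 if i==3 else .14
            for s,px in((l-.004,a),(.045,b)):
                e=proj(c,f+d*s)[0]+off-np.array(px)
                u=np.array(a)-b;u/=np.linalg.norm(u);w=1 if s>.05 else .15
                r+=[(e@u)*w,(e@[-u[1],u[0]])]
    return np.r_[r,(np.array(q[3:7])-.49)*30,np.array(q[7:])*.7]
s=least_squares(res,[.52,-.23,.15]+[.49]*4+[0]*4)
print(s.x,np.degrees(s.x[3:7]));print(s.fun[:28].round(1))
for f,d in lamps(s.x):print("foot",f,"dir",d,"graspTCP(86mm)",f+d*.086)
E
python3 fit.py
```

```text
[ 0.5264 -0.2326  0.1559  0.5081  0.4888  0.494   0.4653 -0.3014 -2.5524
 -1.7391 -3.3181] [29.1102 28.0089 28.3042 26.6616]
[-0.1  0.5  1.5 -0.4 -1.   0.6  1.5 -0.3 -0.4  0.   1.5 -0.4 -1.3  0.2
  1.6 -0.3 -0.6  0.4  1.9  0.  -1.1 -0.1  1.7  0.8 -0.  -0.4  1.5  0.2]
foot [ 0.549  -0.3353  0.032 ] dir [0.4806 0.0755 0.8737] graspTCP(86mm) [ 0.5904 -0.3288  0.1072]
foot [ 0.5382 -0.2662  0.032 ] dir [0.4639 0.0729 0.8829] graspTCP(86mm) [ 0.5781 -0.2599  0.108 ]
foot [ 0.5273 -0.197   0.032 ] dir [0.4684 0.0736 0.8804] graspTCP(86mm) [ 0.5676 -0.1907  0.1078]
foot [ 0.5165 -0.1279  0.032 ] dir [0.4433 0.0697 0.8937] graspTCP(86mm) [ 0.5546 -0.1219  0.1089]
```

```bash
sed -i 's/for s,px in((l-.004,a),(.045,b)):/for s,px in((l-.013,a),(.045,b)):/; s/w=1 if s>.05 else .15/w=1 if s>.05 else 0; D=np.linalg.norm(f-np.array(CAM[c][3])); e=e+u*(.0125*542\/D if w else 0)/; s/\[7:\])\*.7/[7:])*1.0/' fit.py
sed -i 's/^                e=proj/                e=proj/; s/^                u=np.array(a)-b;u/                u=np.array(a)-b;u/' fit.py; python3 fit.py
```

```text
[ 0.5245 -0.2327  0.16    0.5045  0.4903  0.4993  0.4788 -0.4361 -1.0854
 -1.0067 -0.9856] [28.9041 28.0927 28.6086 27.4333]
[-0.   0.4  0.  -0.6 -0.8  0.5  0.  -0.3  0.   0.1  0.  -0.2 -0.6  0.3
  0.   0.  -0.3  0.2  0.   0.1 -0.8  0.   0.   0.7  0.4 -0.2  0.   0.2]
foot [ 0.5476 -0.3354  0.032 ] dir [0.4772 0.077  0.8754] graspTCP(86mm) [ 0.5886 -0.3288  0.1073]
foot [ 0.5364 -0.2663  0.032 ] dir [0.4649 0.075  0.8822] graspTCP(86mm) [ 0.5764 -0.2598  0.1079]
foot [ 0.5253 -0.1972  0.032 ] dir [0.4727 0.0763 0.8779] graspTCP(86mm) [ 0.5659 -0.1906  0.1075]
foot [ 0.5141 -0.1281  0.032 ] dir [0.4548 0.0734 0.8875] graspTCP(86mm) [ 0.5532 -0.1217  0.1084]
```

```bash
cat > go.py <<'E'
# python3 go.py tx ty tz [dirx diry dirz] : tool-frame delta to target TCP; z=-dir, y axis closest to world y
import sys
from cell import observe
from geo import *
np.set_printoptions(precision=2,suppress=True)
s=observe();p=np.array(s["position"]);Rt=R.from_rotvec(s["ee_rot"])
a=list(map(float,sys.argv[1:]));T=np.array(a[:3]);d=np.array(a[3:6]) if len(a)>5 else np.array([0,0,1.])
yr=np.array([-np.sin(a[6]),np.cos(a[6]),0]) if len(a)>6 else np.array([0,1.,0])
z=-d/np.linalg.norm(d);y=yr-z*(yr@z);y/=np.linalg.norm(y);x=np.cross(y,z)
G=R.from_matrix(np.c_[x,y,z]);rv=(Rt.inv()*G).as_rotvec()
print("t",round(s["clock"],2),"pos",p.round(4),"err world mm",((T-p)*1e3).round(1),"F",np.array(s["force"]).round(1),"w",round(s["width"],3),"gf",round(s["gripper_force"],1),"joints",np.array(s["joints"]))
print("turn units(4deg), tool:",np.degrees(rv)/4,"shift units(20mm) now-frame:",Rt.inv().apply(T-p)/.02,"goal-frame:",G.inv().apply(T-p)/.02)
E
python3 go.py .65 -.32 .22 0 0 1 .15
```

```text
t 1.2 pos [0.21 0.59 0.23] err world mm [ 437.  -907.6   -6.8] F [-0.7  0.7 -0.3] w 1.001 gf 0.0 joints [-1.33  0.43  0.02  1.57 -0.01  1.13 -0.08]
turn units(4deg), tool: [ 0.    0.   -7.13] shift units(20mm) now-frame: [-36.01 -35.21   0.34] goal-frame: [-14.82 -48.13   0.34]
```

```bash
python3 -m handwheel '[[-0.7,-0.7,0,0,0,-0.9],[-0.7,-0.7,0,0,0,-0.9],[-0.7,-0.7,0,0,0,-0.9],[-0.7,-0.7,0,0,0,-0.9],[-0.7,-0.7,0,0,0,-0.9],[-0.7,-0.7,0,0,0,-0.9],[-0.6,-0.8,0,0,0,-0.9],[-0.6,-0.8,0,0,0,-0.8]]' 0.55 20
python3 go.py .6526 -.3185 .2246 0 0 1 .16
```

```text
clock: 1.87
position: [0.3056, 0.4584, 0.2269]
ee_rot: [-0.237, 3.133, 0.0]
force: [0.9, -0.2, -0.2]
width: 0.554
gripper_force: 0.0
t 1.87 pos [0.31 0.46 0.23] err world mm [ 347.  -776.9   -2.3] F [ 0.9 -0.2 -0.2] w 0.554 gf 0.0 joints [-1.04  0.32 -0.05  1.75  0.02  1.07  0.63]
turn units(4deg), tool: [ 0.    0.   -0.13] shift units(20mm) now-frame: [-11.31 -41.02   0.11] goal-frame: [-10.94 -41.12   0.11]
```

```bash
H="python3 -m handwheel"
$H '[[-0.27,-1,0,0,0,0],[-0.27,-1,0,0,0,0],[-0.27,-1,0,0,0,0],[-0.27,-1,0,0,0,0],[-0.27,-1,0,0,0,0],[-0.27,-1,0,0,0,0],[-0.27,-1,0,0,0,0],[-0.27,-1,0,0,0,0]]' >/dev/null
$H '[[-0.27,-1,0,0,0,0],[-0.27,-1,0,0,0,0],[-0.27,-1,0,0,0,0],[-0.27,-1,0,0,0,0],[-0.27,-1,0,0,0,0],[-0.27,-1,0,0,0,0],[-0.27,-1,0,0,0,0],[-0.27,-1,0,0,0,0]]' >/dev/null
$H '[[-0.27,-1,0,0,0,0],[-0.27,-1,0,0,0,0],[-0.27,-1,0,0,0,0],[-0.27,-1,0,0,0,0],[-0.27,-1,0,0,0,0],[-0.27,-1,0,0,0,0],[-0.27,-1,0,0,0,0],[-0.27,-1,0,0,0,0]]' >/dev/null
$H '[[-0.27,-1,0,0,0,0],[-0.27,-1,0,0,0,0],[-0.27,-1,0,0,0,0],[-0.27,-1,0,0,0,0],[-0.27,-1,0,0,0,0],[-0.27,-1,0,0,0,0],[-0.27,-1,0,0,0,0],[-0.27,-1,0,0,0,0]]'
python3 go.py .6526 -.3185 .2246 .4772 .077 .8754 .16
```

```text
clock: 4.53
position: [0.5706, -0.1492, 0.2268]
ee_rot: [-0.232, 3.133, 0.0]
force: [1.2, 0.5, 0.9]
width: 0.547
gripper_force: 0.0
t 4.53 pos [ 0.57 -0.15  0.23] err world mm [  82.  -169.3   -2.2] F [1.2 0.5 0.9] w 0.547 gf 0.0 joints [-0.06  0.38  0.32  1.68 -0.13  1.1   2.01]
turn units(4deg), tool: [ 0.04  7.23 -0.17] shift units(20mm) now-frame: [-2.81 -8.98  0.11] goal-frame: [-2.41 -9.01 -1.21]
```

```bash
H="python3 -m handwheel"
$H '[[-0.3,-1,0,0,0.9,0],[-0.3,-1,0,0,0.9,0],[-0.3,-1,0,0,0.9,0],[-0.3,-1,-0.1,0,0.9,0],[-0.3,-1,-0.1,0,0.9,0],[-0.3,-1,-0.1,0,0.9,0],[-0.3,-1,-0.2,0,0.9,0],[-0.3,-1,-0.2,0,0.9,0]]'
python3 go.py .6526 -.3185 .2246 .4772 .077 .8754 .16
```

```text
clock: 5.2
position: [0.6448, -0.2995, 0.2298]
ee_rot: [0.195, -2.63, 0.05]
force: [1.0, -0.8, -0.2]
width: 0.551
gripper_force: 0.0
t 5.2 pos [ 0.64 -0.3   0.23] err world mm [  7.8 -19.   -5.2] F [ 1.  -0.8 -0.2] w 0.551 gf 0.0 joints [ 0.12  0.93  0.4   0.82 -0.05  1.86  2.15]
turn units(4deg), tool: [ 0.08 -0.   -0.15] shift units(20mm) now-frame: [-0.34 -1.    0.11] goal-frame: [-0.33 -1.    0.12]
```

```bash
H="python3 -m handwheel"
$H '[[-0.17,-0.5,0,0.04,0,-0.07],[-0.17,-0.5,0.1,0.04,0,-0.07],[0,0,0.5,0,0,0],[0,0,0.5,0,0,0],[0,0,0.5,0,0,0],[0,0,0,0,0,0]]'
python3 go.py .622 -.3234 .1686  .4772 .077 .8754 .16
python3 - <<'E'
from cell import *
import cv2,numpy as np
g=get_image("wrist");cv2.imwrite("pics/w1.png",g["image"][:,:,::-1])
np.savez("w1.npz",**g)
E
```

```text
clock: 5.7
position: [0.6368, -0.3204, 0.1963]
ee_rot: [0.209, -2.629, 0.052]
force: [0.1, -0.8, -1.0]
width: 0.55
gripper_force: 0.0
t 5.7 pos [ 0.64 -0.32  0.2 ] err world mm [-14.8  -3.  -27.7] F [ 0.1 -0.8 -1. ] w 0.55 gf 0.0 joints [ 0.14  0.94  0.39  0.88 -0.04  1.79  2.18]
turn units(4deg), tool: [ 0.03 -0.01 -0.01] shift units(20mm) now-frame: [-0.01 -0.04  1.58] goal-frame: [-0.01 -0.03  1.58]
```

View pics/w1.png

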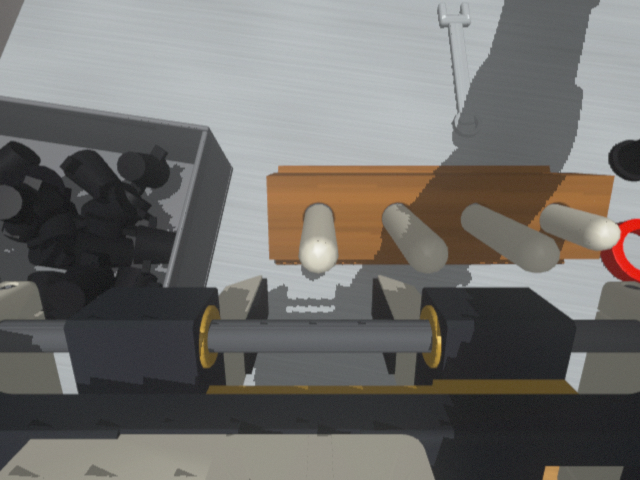

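The wrist view shows the target lamp's tip at (318,255), centred in column between the finger pads (about 250 and 390). I'll compare the predicted lamp with the picture, then descend.

```bash
H="python3 -m handwheel"; python3 - <<'E'
import numpy as np
from scipy.spatial.transform import Rotation as R
g=np.load("w1.npz");print(g["position"],g["orientation"])
f=np.array([.5476,-.3354,.032]);d=np.array([.4772,.077,.8754])
for s in(.04,.127,.14):
    q=R.from_rotvec(g["orientation"]).inv().apply(f+d*s-g["position"]);print(s,g["fx"]*q[0]/q[2]+g["cx"],g["fy"]*q[1]/q[2]+g["cy"],q[2])
E
$H '[[0,0,0.8,0,0,0],[0,0,0.8,0,0,0],[0,0,0,0,0,0]]'; python3 go.py .5886 -.3288 .1073 .4772 .077 .8754 .16
```

```text
[ 0.64744152 -0.31870368  0.37083862] [-1.93564853 -2.27029824  0.25477987]
0.04 318.16215910887985 224.35934545892138 0.3144341261615901
0.127 317.95501259706754 256.445804621044 0.23080968787368655
0.14 317.91043161322125 263.351283767557 0.21831408215250553
clock: 6.0
position: [0.6213, -0.3226, 0.1685]
ee_rot: [0.209, -2.629, 0.052]
force: [-0.2, 0.3, -0.8]
width: 0.551
gripper_force: 0.0
t 6.0 pos [ 0.62 -0.32  0.17] err world mm [-32.7  -6.2 -61.2] F [-0.2  0.3 -0.8] w 0.551 gf 0.0 joints [ 0.13  0.93  0.39  0.98 -0.03  1.71  2.17]
turn units(4deg), tool: [ 0.03 -0.01 -0.01] shift units(20mm) now-frame: [-0.02 -0.05  3.48] goal-frame: [-0.02 -0.04  3.48]
```

```bash
H="python3 -m handwheel"; 
$H '[[0,0,0.7,0,0,0],[0,0,0.7,0,0,0],[0,0,0.7,0,0,0],[0,0,0.7,0,0,0],[0,0,0.6,0,0,0],[0,0,0,0,0,0]]'
$H '[[0,0,0,0,0,0],[0,0,0,0,0,0],[0,0,0,0,0,0],[0,0,0,0,0,0],[0,0,0,0,0,0],[0,0,0,0,0,0]]' 0 25;python3 go.py .5886 -.3288 .1073 .4772 .077 .8754 .16
```

```text
clock: 6.5
position: [0.5895, -0.3278, 0.1097]
ee_rot: [0.209, -2.629, 0.052]
force: [-1.2, 0.1, 1.0]
width: 0.547
gripper_force: 0.0
clock: 7.0
position: [0.5911, -0.3282, 0.1112]
ee_rot: [0.21, -2.633, 0.055]
force: [2.6, -0.2, 2.9]
width: 0.279
gripper_force: 25.0
t 7.0 pos [ 0.59 -0.33  0.11] err world mm [-2.5 -0.6 -3.9] F [ 2.6 -0.2  2.9] w 0.279 gf 25.0 joints [ 0.13  0.92  0.38  1.14 -0.03  1.54  2.17]
turn units(4deg), tool: [-0.01  0.05 -0.01] shift units(20mm) now-frame: [ 0.02 -0.01  0.23] goal-frame: [ 0.02 -0.01  0.23]
```

```bash
H="python3 -m handwheel"; 
$H '[[0,0,-0.3,0,0,0],[0,0,-0.5,0,0,0],[0,0,-0.5,0,0,0],[0,0,-0.6,0,0,0],[0,0,-0.6,0,0,0],[0,0,-0.6,0,0,0],[0,0,-0.7,0,0,0],[0,0,-0.7,0,0,0]]'
$H '[[0,0,-0.8,0,-0.9,0],[0,0,-0.8,0,-0.9,0],[0,0,-0.8,0,-0.9,0],[0,0,-0.8,0,-0.9,0],[0,0,-0.8,0,-0.9,0],[0,0,-0.8,0,-0.9,0],[0,0,-0.8,0,-0.9,0],[0,0,0,0,-0.9,0]]'
python3 go.py .5163 .307 .26 0 0 1 .083
```

```text
clock: 7.67
position: [0.6338, -0.3208, 0.1909]
ee_rot: [0.21, -2.632, 0.054]
force: [1.1, -1.1, -0.9]
width: 0.276
gripper_force: 25.0
clock: 8.33
position: [0.6689, -0.3161, 0.3004]
ee_rot: [-0.25, 3.123, -0.005]
force: [1.0, -0.3, -0.4]
width: 0.281
gripper_force: 25.0
t 8.33 pos [ 0.67 -0.32  0.3 ] err world mm [-152.6  623.1  -40.4] F [ 1.  -0.3 -0.4] w 0.281 gf 25.0 joints [ 0.2   0.6   0.32  1.15 -0.19  1.41  2.23]
turn units(4deg), tool: [-0.05  0.12  1.1 ] shift units(20mm) now-frame: [ 2.59 31.98  1.88] goal-frame: [ 5.02 31.68  2.02]
```

```bash
H="python3 -m handwheel"; 
$H '[[0.1,0.5,0,0,0.02,0.04],[0.1,0.8,0,0,0.02,0.04],[0.1,1,0,0,0.02,0.04],[0.1,1,0,0,0.02,0.04],[0.1,1,0,0,0,0.04],[0.1,1,0,0,0,0.04],[0.1,1,0,0,0,0.04],[0.1,1,0,0,0,0.04]]' >/dev/null
$H '[[0.12,1,0,0,0,0.04],[0.12,1,0,0,0,0.04],[0.12,1,0,0,0,0.04],[0.12,1,0,0,0,0.04],[0.12,1,0,0,0,0.04],[0.12,1,0,0,0,0.04],[0.12,1,0,0,0,0.04],[0.12,1,0,0,0,0.04]]' >/dev/null
$H '[[0.14,1,0,0,0,0.04],[0.14,1,0,0,0,0.04],[0.14,1,0,0,0,0.04],[0.14,1,0,0,0,0.04],[0.14,1,0,0,0,0.04],[0.14,1,0,0,0,0.04],[0.14,1,0,0,0,0.04],[0.14,1,0,0,0,0.04]]' >/dev/null
$H '[[0.14,1,0.1,0,0,0.04],[0.14,1,0.1,0,0,0.04],[0.14,1,0.1,0,0,0.04],[0.14,1,0.1,0,0,0.04],[0.14,1,0.1,0,0,0],[0.14,1,0.1,0,0,0]]'
python3 go.py .5163 .307 .24 0 0 1 .083
```

```text
clock: 10.83
position: [0.5231, 0.259, 0.2831]
ee_rot: [0.128, -3.131, 0.005]
force: [0.6, 0.2, -0.2]
width: 0.277
gripper_force: 25.0
t 10.83 pos [0.52 0.26 0.28] err world mm [ -6.8  48.  -43.1] F [ 0.6  0.2 -0.2] w 0.277 gf 25.0 joints [-0.67  0.33  0.16  1.6  -0.06  1.23  1.16]
turn units(4deg), tool: [-0.04 -0.12 -0.01] shift units(20mm) now-frame: [0.12 2.42 2.15] goal-frame: [0.14 2.42 2.15]
```

```bash
H="python3 -m handwheel"; 
$H '[[0.04,0.8,0.6,-0.02,-0.06,0],[0.04,0.8,0.6,-0.02,-0.06,0],[0.04,0.6,0.6,0,0,0],[0,0.2,0.4,0,0,0],[0,0,0.2,0,0,0],[0,0,0,0,0,0],[0,0,0,0,0,0]]'
python3 go.py .5163 .307 .24 0 0 1 .083
python3 - <<'E'
from cell import *
import cv2,numpy as np
im={}
for c in("scene","side","wrist"):
    g=get_image(c);im[c]=g["image"][:,:,::-1].copy();np.savez(c+"2.npz",**g)
    print(c,[(round(d["score"],2),np.round(np.array(d["point"])*[640,480],1).tolist()) for d in place_of("socket0",c)],[(round(d["score"],2),np.round(np.array(d["point"])*[640,480],1).tolist()) for d in place_of("lamp_a",c)])
a=cv2.resize(im["scene"][180:330,370:570],(400,300),interpolation=cv2.INTER_CUBIC)
b=cv2.resize(im["side"][70:220,190:390],(400,300),interpolation=cv2.INTER_CUBIC)
cv2.imwrite("pics/c2.png",np.vstack([np.hstack([a,b]),np.hstack([cv2.resize(im["wrist"],(400,300)),0*a])]))
E
```

```text
clock: 11.42
position: [0.5185, 0.3039, 0.2355]
ee_rot: [-0.125, 3.137, 0.002]
force: [0.5, -0.4, -0.6]
width: 0.274
gripper_force: 25.0
t 11.42 pos [0.52 0.3  0.24] err world mm [-2.2  3.1  4.5] F [ 0.5 -0.4 -0.6] w 0.274 gf 25.0 joints [-0.72  0.39  0.14  1.63 -0.06  1.12  1.09]
turn units(4deg), tool: [ 0.02  0.04 -0.05] shift units(20mm) now-frame: [ 0.1   0.16 -0.23] goal-frame: [ 0.1   0.16 -0.23]
scene [(0.88, [418.6, 265.3]), (0.69, [459.6, 274.0]), (0.61, [505.2, 285.5]), (0.26, [193.6, 328.3])] [(0.89, [513.6, 256.4]), (0.88, [216.6, 225.6]), (0.84, [250.6, 231.9])]
side [(0.97, [271.8, 146.2]), (0.72, [289.6, 187.1]), (0.71, [280.9, 169.4])] [(0.94, [330.8, 368.2]), (0.82, [271.6, 130.1]), (0.75, [277.9, 168.0]), (0.57, [318.0, 334.4])]
wrist [(0.95, [238.5, 218.4]), (0.69, [320.7, 217.3]), (0.59, [153.7, 222.0])] [(0.71, [32.0, 87.3]), (0.59, [315.7, 233.4])]
```

View pics/c2.png

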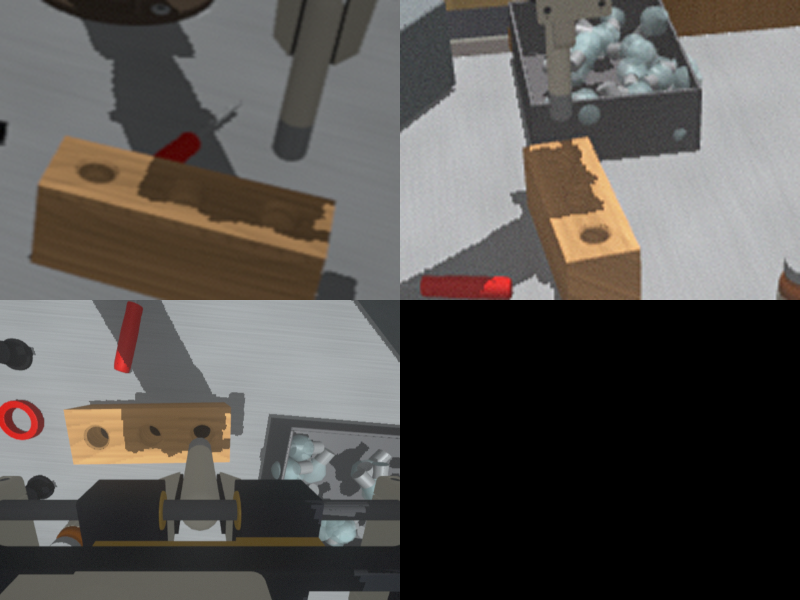

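The crops show the lamp hanging upright above the far socket. The wrist view (scaled) has sockets near (97,437), (153,431) and (201,431) in the mosaic. Next I'll back-project those and the held lamp's foot.

```bash
cat > soc.py <<'E'
import sys
from geo import *
import geo
np.set_printoptions(precision=4,suppress=True)
g=np.load("wrist2.npz");fx,cx,cy=float(g["fx"]),float(g["cx"]),float(g["cy"])
CAM["wrist"]=(fx,cx,cy,g["position"],g["orientation"])
P={"wrist":([153.7,222],[238.5,218.4],[320.7,217.3]),"scene":([418.6,265.3],[459.6,274],[505.2,285.5]),"side":([289.6,187.1],[280.9,169.4],[271.8,146.2])}
for c in P:
    print(c,*[atz(c,p,.085)[:2] for p in P[c]])
print("foot tri",tri([513.6,256.4],[271.6,130.1]),"wrist foot at z .146",atz("wrist",[315.7,233.4],.146))
t=np.array([.5185,.3039,.2355])
for c in("scene","side","wrist"):print(c,"TCP foot(-.09) proj",proj(c,t-[0,0,.09]))
E
python3 soc.py
python3 - <<'E'
import runpy,sys
E
sed -n '/^cor=/,$p' meas.py > /tmp/x; python3 - <<'E'
# held lamp axis from masks, and block outline refit
import sys;sys.path.insert(0,'.')
from cell import *
from geo import *
import cv2
for c in("scene","side","wrist"):
    get_image(c)
    for d in trace("lamp_a",c):
        ys,xs=np.nonzero(d["region"]);x,y=xs.mean(),ys.mean()
        if c=="scene" and x>400 or c=="side" and y<160 or c=="wrist":
            v=cv2.fitLine(np.c_[xs,ys].astype(np.float32),cv2.DIST_L2,0,.01,.01).ravel()
            print(c,round(d["score"],2),"mean",x.round(1),y.round(1),"dir",v[:2],"rows",ys.min(),ys.max(),"cols at bottom rows",[xs[ys==ys.max()-k].mean().round(1) for k in(1,4,8)])
E
```

```text
wrist [0.5296 0.1584] [0.5203 0.2335] [0.5135 0.3062]
scene [0.532  0.1581] [0.5215 0.2258] [0.5151 0.2991]
side [0.5348 0.1561] [0.5262 0.2245] [0.5191 0.3225]
foot tri [0.5177 0.3005 0.143 ] wrist foot at z .146 [0.5117 0.302  0.146 ]
scene TCP foot(-.09) proj [[515.3747 256.6036]]
side TCP foot(-.09) proj [[271.3187 127.8099]]
wrist TCP foot(-.09) proj [[317.5484 242.3358]]
scene 0.97 mean 524.8 216.1 dir [ 0.23693864 -0.9715246 ] rows 174 259 cols at bottom rows [np.float64(517.0), np.float64(516.5), np.float64(516.5)]
scene 0.66 mean 461.5 296.6 dir [0.9673597  0.25340706] rows 248 349 cols at bottom rows [np.float64(518.0), np.float64(513.5), np.float64(508.0)]
side 0.64 mean 268.4 109.5 dir [0.1077411 0.994179 ] rows 82 130 cols at bottom rows [np.float64(269.5), np.float64(269.5), np.float64(269.5)]
wrist 0.64 mean 319.4 286.7 dir [0.00346834 0.999994  ] rows 220 369 cols at bottom rows [np.float64(321.0), np.float64(319.5), np.float64(320.0)]
wrist 0.4 mean 233.3 210.9 dir [ 0.99897385 -0.04529135] rows 164 262 cols at bottom rows [np.float64(165.5), np.float64(224.3), np.float64(225.2)]
```

```bash
H="python3 -m handwheel"; cat > ok.py <<'E'
import sys
from cell import observe
import numpy as np
s=observe();f=np.array(s["force"]);print("t",round(s["clock"],2),"p",np.round(np.array(s["position"])*1e3,1),"F",f.round(1),"w",round(s["width"],3))
sys.exit(1 if abs(f[2])>float(sys.argv[1]) or np.hypot(f[0],f[1])>6 else 0)
E
$H '[[0.15,0.12,0,0.02,0.04,-0.04],[0,0,0.4,0,0,0],[0,0,0.5,0,0,0],[0,0,0.5,0,0,0],[0,0,0.4,0,0,0],[0,0,0.2,0,0,0],[0,0,0,0,0,0],[0,0,0,0,0,0]]' >/dev/null
python3 go.py .5155 .3066 .195 0 0 1 .083
```

```text
t 12.83 pos [0.51 0.31 0.2 ] err world mm [ 0.7 -0.7  0. ] F [-0.3  1.2 -0.5] w 0.278 gf 25.0 joints [-0.72  0.42  0.13  1.69 -0.06  1.04  1.09]
turn units(4deg), tool: [ 0.01 -0.01  0.01] shift units(20mm) now-frame: [-0.03 -0.04 -0.  ] goal-frame: [-0.03 -0.04 -0.  ]
```

```bash
H="python3 -m handwheel"; 
$H '[[-0.03,-0.04,0.2,0,0,0],[0,0,0.2,0,0,0],[0,0,0.2,0,0,0],[0,0,0.2,0,0,0]]' >/dev/null; python3 ok.py 3 &&
$H '[[0,0,0.1,0,0,0],[0,0,0.1,0,0,0],[0,0,0.1,0,0,0]]' >/dev/null; python3 ok.py 3 &&
$H '[[0,0,0.1,0,0,0],[0,0,0.1,0,0,0],[0,0,0.1,0,0,0]]' >/dev/null; python3 ok.py 3 &&
$H '[[0,0,0.1,0,0,0],[0,0,0.1,0,0,0],[0,0,0.1,0,0,0]]' >/dev/null; python3 ok.py 3 &&
$H '[[0,0,0.1,0,0,0],[0,0,0.1,0,0,0],[0,0,0.1,0,0,0]]' >/dev/null; python3 ok.py 3
```

```text
t 13.17 p [515.6 306.7 179. ] F [-0.6 -0.9 -0.3] w 0.276
t 13.42 p [515.6 306.7 173.1] F [ 0.   0.6 -0.2] w 0.279
t 13.67 p [515.8 306.9 167.4] F [ 0.9  0.7 -0.3] w 0.28
t 13.92 p [515.8 306.8 161.3] F [ 1.5  1.1 -0.6] w 0.275
t 14.17 p [515.7 306.8 155.2] F [2.3 1.  0.1] w 0.282
```

```bash
H="python3 -m handwheel"; 
$H '[[0,0,0.08,0,0,0],[0,0,0.08,0,0,0],[0,0,0.08,0,0,0]]' >/dev/null; python3 ok.py 3 &&
$H '[[0,0,0.08,0,0,0],[0,0,0.08,0,0,0],[0,0,0.08,0,0,0]]' >/dev/null; python3 ok.py 3 &&
$H '[[0,0,0.08,0,0,0],[0,0,0.08,0,0,0],[0,0,0.08,0,0,0]]' >/dev/null; python3 ok.py 3 &&
$H '[[0,0,0.08,0,0,0],[0,0,0.08,0,0,0],[0,0,0.08,0,0,0]]' >/dev/null; python3 ok.py 3
```

```text
t 14.42 p [515.7 306.8 150.4] F [1.1 1.7 0.2] w 0.278
t 14.67 p [515.6 306.7 145.6] F [1.  0.5 0.5] w 0.275
t 14.92 p [515.6 306.7 140.8] F [2.4 2.9 1.3] w 0.277
t 15.17 p [515.9 306.9 136.5] F [-0.2  0.4 20.2] w 0.277
```

```bash
H="python3 -m handwheel"; 
$H '[[0,0,-0.04,0,0,0],[0,0,0,0,0,0]]' >/dev/null; python3 ok.py 30
```

```text
t 15.33 p [515.5 306.7 136.9] F [ 2.5  1.3 -1.4] w 0.275
```

```bash
H="python3 -m handwheel"; 
$H '[[0,0,0,0,0,0],[0,0,0,0,0,0],[0,0,0,0,0,0],[0,0,0,0,0,0]]' 0.5; python3 ok.py 30 &&
$H '[[0,0,-0.3,0,0,0],[0,0,-0.6,0,0,0],[0,0,-0.9,0,0,0],[0,0,-1,0,0,0],[0,0,-1,0,0,0],[0,0,-1,0,0,0],[0,0,-1,0,0,0],[0,0,0,0,0,0]]' 0.55
python3 - <<'E'
from cell import *
import cv2,numpy as np
im={}
for c in("scene","side"):
    im[c]=get_image(c)["image"][:,:,::-1]
a=cv2.resize(im["scene"][180:330,370:570],(400,300));b=cv2.resize(im["side"][70:220,190:390],(400,300))
cv2.imwrite("pics/c3.png",np.hstack([a,b]))
E
python3 go.py .65 -.25 .228 0.4649 .075 .8822 .16
```

```text
clock: 15.67
position: [0.5151, 0.3064, 0.1366]
ee_rot: [0.131, -3.138, -0.0]
force: [-0.8, 0.1, -0.4]
width: 0.489
gripper_force: 0.0
t 15.67 p [515.1 306.4 136.6] F [-0.8  0.1 -0.4] w 0.489
clock: 16.33
position: [0.5172, 0.3075, 0.2576]
ee_rot: [-0.131, 3.134, 0.007]
force: [1.2, 0.0, 1.0]
width: 0.553
gripper_force: 0.0
t 16.43 pos [0.52 0.31 0.25] err world mm [ 134.2 -556.8  -25.9] F [-0.7  0.3 -1. ] w 0.549 gf 0.0 joints [-0.73  0.37  0.14  1.61 -0.06  1.16  1.08]
turn units(4deg), tool: [ 0.29  7.04 -1.07] shift units(20mm) now-frame: [ -4.36 -28.31   1.25] goal-frame: [ -2.54 -28.55   0.11]
```

View pics/c3.png

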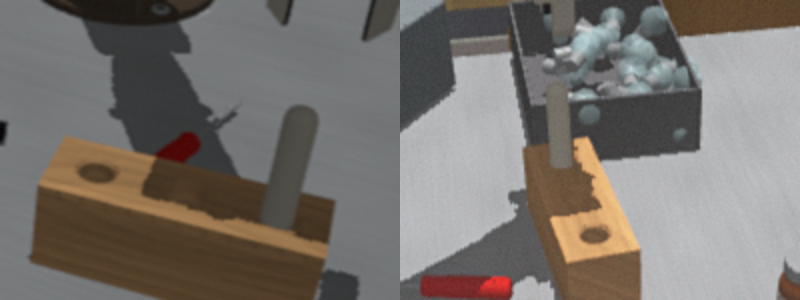

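Lamp one is standing upright in the far socket, at about (290,150) and (558,120) in the crops. Now the second lamp.

```bash
H="python3 -m handwheel"; 
$H '[[-0.1,-0.5,0,0,0,-0.04],[-0.1,-0.8,0,0,0,-0.04],[-0.13,-1,0,0,0,-0.04],[-0.13,-1,0,0,0,-0.04],[-0.13,-1,0,0,0,-0.04],[-0.13,-1,0,0,0,-0.04],[-0.13,-1,0,0,0,-0.04],[-0.13,-1,0,0,0,-0.04]]' >/dev/null
$H '[[-0.13,-1,0,0,0,-0.04],[-0.13,-1,0,0,0,-0.04],[-0.13,-1,0,0,0,-0.04],[-0.13,-1,0,0,0,-0.04],[-0.13,-1,0,0,0,-0.04],[-0.13,-1,0,0,0,-0.04],[-0.13,-1,0,0,0,-0.04],[-0.13,-1,0,0,0,-0.04]]' >/dev/null
$H '[[-0.13,-1,0,0,0.6,-0.04],[-0.13,-1,0,0,0.9,-0.04],[-0.13,-1,0,0,0.9,-0.04],[-0.13,-1,0,0,0.9,-0.04],[-0.13,-1,0,0,0.9,-0.04],[-0.13,-1,0,0,0.9,-0.04],[-0.13,-1,0,0,0.9,-0.04],[-0.1,-1,0,0,0.9,-0.04]]' 
python3 go.py .6387 -.2498 .2261 0.4649 .075 .8822 .16
```

```text
clock: 18.43
position: [0.6288, -0.1508, 0.2475]
ee_rot: [0.201, -2.648, 0.04]
force: [0.6, -0.8, -0.4]
width: 0.554
gripper_force: 0.0
t 18.43 pos [ 0.63 -0.15  0.25] err world mm [  9.9 -99.  -21.4] F [ 0.6 -0.8 -0.4] w 0.554 gf 0.0 joints [-0.05  0.79  0.31  1.03 -0.05  1.81  1.95]
turn units(4deg), tool: [ 0.16  0.06 -0.09] shift units(20mm) now-frame: [-0.26 -4.97  1.03] goal-frame: [-0.24 -4.96  1.08]
```

```bash
H="python3 -m handwheel"; 
$H '[[-0.05,-1,0,0.04,0.02,-0.02],[-0.05,-1,0,0.04,0.02,-0.02],[-0.05,-1,0.1,0.04,0.02,-0.02],[-0.05,-1,0.2,0.04,0,-0.02],[-0.05,-0.7,0.3,0,0,0],[0,-0.27,0.5,0,0,0],[0,0,0,0,0,0],[0,0,0,0,0,0]]' 
python3 go.py .5764 -.2598 .1079 0.4649 .075 .8822 .16
python3 - <<'E'
from cell import *
from geo import *
g=get_image("wrist")
CAM["wrist"]=(g["fx"],g["cx"],g["cy"],g["position"],g["orientation"])
f=np.array([.5364,-.2663,.032]);d=np.array([.4649,.075,.8822])
print("pred mouth,tip",proj("wrist",np.array([f+d*.042,f+d*.127])).round(1))
import cv2
for r in trace("lamp_a","wrist"):
    ys,xs=np.nonzero(r["region"]);print(round(r["score"],2),xs.mean().round(1),"rows",ys.min(),ys.max(),"cols top/bottom",xs[ys<ys.min()+10].mean().round(1),xs[ys>ys.max()-14].mean().round(1),len(xs))
E
```

```text
clock: 19.1
position: [0.6381, -0.2478, 0.2255]
ee_rot: [0.212, -2.647, 0.052]
force: [0.2, 0.2, -0.5]
width: 0.55
gripper_force: 0.0
t 19.1 pos [ 0.64 -0.25  0.23] err world mm [ -61.7  -12.  -117.6] F [ 0.2  0.2 -0.5] w 0.55 gf 0.0 joints [ 0.07  0.86  0.32  0.95 -0.02  1.8   2.07]
turn units(4deg), tool: [ 0.01  0.04 -0.  ] shift units(20mm) now-frame: [ 0.02 -0.11  6.67] goal-frame: [ 0.01 -0.1   6.67]
pred mouth,tip [[317.  216. ]
 [316.3 241.4]]
0.63 402.5 rows 196 257 cols top/bottom 388.7 411.7 2029
0.61 316.8 rows 196 256 cols top/bottom 317.2 315.8 1645
```

```bash
H="python3 -m handwheel"; 
$H '[[0,-0.05,0.8,0,0,0],[0,-0.05,0.9,0,0,0],[0,0,0.9,0,0,0],[0,0,0.9,0,0,0],[0,0,0,0,0,0]]' >/dev/null; python3 ok.py 4 &&
$H '[[0,0,0.7,0,0,0],[0,0,0.7,0,0,0],[0,0,0.7,0,0,0],[0,0,0.7,0,0,0],[0,0,0.2,0,0,0],[0,0,0,0,0,0]]' >/dev/null; python3 ok.py 4 && $H '[[0,0,0,0,0,0],[0,0,0,0,0,0],[0,0,0,0,0,0],[0,0,0,0,0,0],[0,0,0,0,0,0],[0,0,0,0,0,0]]' 0 25
python3 go.py .5764 -.2598 .1079 0.4649 .075 .8822 .16
```

```text
t 19.62 p [ 605.1 -254.2  162.5] F [-0.8 -0.2 -1.6] w 0.55
t 20.12 p [ 579.5 -259.4  111.7] F [ 0.  -0.2 -0.4] w 0.551
clock: 20.62
position: [0.5799, -0.2601, 0.1119]
ee_rot: [0.212, -2.649, 0.055]
force: [1.3, 0.7, 2.7]
width: 0.276
gripper_force: 25.0
t 20.62 pos [ 0.58 -0.26  0.11] err world mm [-3.5  0.3 -4. ] F [1.3 0.7 2.7] w 0.276 gf 25.0 joints [ 0.08  0.84  0.3   1.27 -0.    1.48  2.06]
turn units(4deg), tool: [-0.02  0.08 -0.01] shift units(20mm) now-frame: [0.06 0.04 0.26] goal-frame: [0.05 0.04 0.26]
```

```bash
H="python3 -m handwheel"; 
$H '[[0,0,-0.3,0,0,0],[0,0,-0.5,0,0,0],[0,0,-0.5,0,0,0],[0,0,-0.6,0,0,0],[0,0,-0.6,0,0,0],[0,0,-0.6,0,0,0],[0,0,-0.7,0,0,0],[0,0,-0.7,0,0,0]]' >/dev/null; python3 ok.py 5 &&
$H '[[0,0,-0.8,0,-0.9,0],[0,0,-0.8,0,-0.9,0],[0,0,-0.8,0,-0.9,0],[0,0,-0.8,0,-0.9,0],[0,0,-0.8,0,-0.9,0],[0,0,-0.8,0,-0.9,0],[0,0,-0.8,0,-0.9,0],[0,0,0,0,-0.7,0]]'
python3 go.py .529 .158 .24 0 0 1 .083
```

```text
t 21.28 p [ 621.5 -253.3  192.6] F [ 1.   0.4 -1.6] w 0.275
clock: 21.95
position: [0.6544, -0.2491, 0.3028]
ee_rot: [-0.25, 3.119, -0.006]
force: [0.6, -0.6, -0.2]
width: 0.281
gripper_force: 25.0
t 21.95 pos [ 0.65 -0.25  0.3 ] err world mm [-125.4  407.1  -62.8] F [ 0.6 -0.6 -0.2] w 0.281 gf 25.0 joints [ 0.13  0.52  0.26  1.27 -0.13  1.36  2.12]
turn units(4deg), tool: [-0.06  0.17  1.1 ] shift units(20mm) now-frame: [ 2.99 21.11  3.  ] goal-frame: [ 4.56 20.8   3.14]
```

```bash
H="python3 -m handwheel"; 
$H '[[0.1,0.5,0,0,0.03,0.05],[0.18,0.8,0,0,0.03,0.05],[0.18,1,0,0,0.03,0.05],[0.18,1,0,0,0.03,0.05],[0.18,1,0,0,0.03,0.05],[0.18,1,0,0,0,0.05],[0.18,1,0,0,0,0.05],[0.18,1,0,0,0,0.05]]' >/dev/null
$H '[[0.18,1,0,0,0,0.05],[0.18,1,0,0,0,0.05],[0.18,1,0.2,0,0,0.05],[0.18,1,0.2,0,0,0.05],[0.18,1,0.2,0,0,0.05],[0.18,1,0.2,0,0,0.05],[0.18,1,0.2,0,0,0.05],[0.18,1,0.2,0,0,0.05]]' >/dev/null
$H '[[0.18,1,0.2,0,0,0.05],[0.18,1,0.2,0,0,0.05],[0.18,1,0.2,0,0,0.05],[0.18,1,0.2,0,0,0.05],[0.2,0.8,0.3,0,0,0.05],[0.2,0.4,0.3,0,0,0.05],[0,0,0,0,0,0],[0,0,0,0,0,0]]' 
python3 go.py .529 .158 .235 0 0 1 .083
```

```text
clock: 23.95
position: [0.5238, 0.1489, 0.2448]
ee_rot: [0.132, -3.13, 0.006]
force: [-0.1, -0.2, -1.1]
width: 0.274
gripper_force: 25.0
t 23.95 pos [0.52 0.15 0.24] err world mm [ 5.2  9.1 -9.8] F [-0.1 -0.2 -1.1] w 0.274 gf 25.0 joints [-0.47  0.29  0.13  1.74 -0.04  1.12  1.32]
turn units(4deg), tool: [-0.05 -0.13  0.02] shift units(20mm) now-frame: [-0.3   0.44  0.49] goal-frame: [-0.3   0.43  0.49]
```

```bash
H="python3 -m handwheel"; 
$H '[[-0.15,0.22,0.2,-0.05,-0.13,0],[-0.15,0.22,0.3,0,0,0],[0,0,0,0,0,0],[0,0,0,0,0,0]]' >/dev/null
python3 go.py .529 .158 .195 0 0 1 .083
python3 - <<'E'
from cell import *
from geo import *
np.set_printoptions(precision=4,suppress=True)
g=get_image("wrist");CAM["wrist"]=(g["fx"],g["cx"],g["cy"],g["position"],g["orientation"])
for d in place_of("socket0","wrist"):print(round(d["score"],2),atz("wrist",np.array(d["point"])*[640,480],.085)[:2])
E
```

```text
t 24.28 pos [0.53 0.16 0.23] err world mm [ -0.6   0.  -39.7] F [ 0.   0.1 -1.4] w 0.28 gf 25.0 joints [-0.48  0.31  0.12  1.75 -0.04  1.09  1.31]
turn units(4deg), tool: [ 0.02  0.01 -0.  ] shift units(20mm) now-frame: [0.03 0.   1.98] goal-frame: [0.03 0.   1.98]
0.87 [0.528  0.1578]
0.85 [0.5186 0.2331]
0.66 [0.5151 0.3063]
```

```bash
H="python3 -m handwheel"; 
$H '[[0,0,0.4,0,0,0],[0,0,0.5,0,0,0],[0,0,0.5,0,0,0],[0,0,0.4,0,0,0],[0,0,0.2,0,0,0],[0,0,0.2,0,0,0]]' >/dev/null; python3 ok.py 3 &&
$H '[[0,0,0.2,0,0,0],[0,0,0.2,0,0,0],[0,0,0.2,0,0,0]]' >/dev/null; python3 ok.py 3 &&
$H '[[0,0,0.1,0,0,0],[0,0,0.1,0,0,0],[0,0,0.1,0,0,0]]' >/dev/null; python3 ok.py 3 &&
$H '[[0,0,0.1,0,0,0],[0,0,0.1,0,0,0],[0,0,0.1,0,0,0]]' >/dev/null; python3 ok.py 3 &&
$H '[[0,0,0.1,0,0,0],[0,0,0.1,0,0,0],[0,0,0,0,0,0]]' >/dev/null; python3 ok.py 3
```

```text
t 24.88 p [529.2 158.2 190.1] F [ 0.5  0.1 -0.8] w 0.276
t 25.13 p [529.8 158.5 179. ] F [ 0.1  0.4 -1.5] w 0.276
t 25.38 p [529.8 158.5 173.1] F [0.9 0.7 0.4] w 0.28
t 25.63 p [530.1 158.6 167.3] F [ 1.6  0.3 -0.6] w 0.279
t 25.88 p [529.8 158.5 162.9] F [ 2.6  0.9 -1.7] w 0.276
```

```bash
H="python3 -m handwheel"; 
$H '[[0,0,0.1,0,0,0],[0,0,0.1,0,0,0],[0,0,0.1,0,0,0]]' >/dev/null; python3 ok.py 3 &&
$H '[[0,0,0.08,0,0,0],[0,0,0.08,0,0,0],[0,0,0.08,0,0,0]]' >/dev/null; python3 ok.py 3 &&
$H '[[0,0,0.05,0,0,0],[0,0,0.05,0,0,0]]' >/dev/null; python3 ok.py 3 &&
$H '[[0,0,0.05,0,0,0],[0,0,0.05,0,0,0]]' >/dev/null; python3 ok.py 3 &&
$H '[[0,0,0.05,0,0,0],[0,0,0.05,0,0,0]]' >/dev/null; python3 ok.py 3 &&
$H '[[0,0,0.05,0,0,0],[0,0,0.05,0,0,0]]' >/dev/null; python3 ok.py 3 &&
$H '[[0,0,0.05,0,0,0],[0,0,0.05,0,0,0]]' >/dev/null; python3 ok.py 3 &&
$H '[[0,0,0.05,0,0,0],[0,0,0.05,0,0,0]]' >/dev/null; python3 ok.py 3
```

```text
t 26.13 p [529.9 158.5 157.1] F [2.5 0.2 0.9] w 0.275
t 26.38 p [529.8 158.5 152.2] F [2.7 0.6 0.8] w 0.275
t 26.55 p [529.8 158.5 150.3] F [2.5 0.3 1.3] w 0.282
t 26.72 p [529.7 158.5 148.3] F [3.1 0.2 0.5] w 0.277
t 26.88 p [529.7 158.5 146.3] F [ 2.  -0.9  0.1] w 0.28
t 27.05 p [529.7 158.5 144.3] F [2.4 0.4 0.9] w 0.276
t 27.22 p [529.7 158.5 142.2] F [2.7 0.5 0.3] w 0.274
t 27.38 p [529.7 158.5 140.2] F [ 3.9 -0.2  0.3] w 0.278
```

```bash
H="python3 -m handwheel"; 
$H '[[-0.03,0,0.05,0,0,0],[0,0,0.05,0,0,0]]' >/dev/null; python3 ok.py 3 &&
$H '[[0,0,0.05,0,0,0],[0,0,0.05,0,0,0]]' >/dev/null; python3 ok.py 3 &&
$H '[[0,0,0.05,0,0,0],[0,0,0.05,0,0,0]]' >/dev/null; python3 ok.py 3 &&
$H '[[0,0,0.05,0,0,0],[0,0,0.05,0,0,0]]' >/dev/null; python3 ok.py 3 &&
$H '[[0,0,0.05,0,0,0],[0,0,0.05,0,0,0]]' >/dev/null; python3 ok.py 3 &&
$H '[[0,0,0.05,0,0,0],[0,0,0.05,0,0,0]]' >/dev/null; python3 ok.py 3 &&
$H '[[0,0,0.05,0,0,0],[0,0,0.05,0,0,0]]' >/dev/null; python3 ok.py 3 &&
$H '[[0,0,0.05,0,0,0],[0,0,0.05,0,0,0]]' >/dev/null; python3 ok.py 3
```

```text
t 27.55 p [530.  158.5 138.1] F [ 1.7 -0.5  0.1] w 0.277
t 27.72 p [530.1 158.5 136.1] F [2.8 0.3 0.1] w 0.273
t 27.88 p [530.1 158.5 134.2] F [ 2.5  0.7 -0.2] w 0.277
t 28.05 p [530.2 158.5 132.2] F [1.6 0.8 0.2] w 0.279
t 28.22 p [531.  158.8 131.4] F [-1.2 -1.4 19. ] w 0.275
t 28.22 p [531.  158.8 131.4] F [-1.2 -1.4 19. ] w 0.275
t 28.22 p [531.  158.8 131.4] F [-1.2 -1.4 19. ] w 0.275
t 28.22 p [531.  158.8 131.4] F [-1.2 -1.4 19. ] w 0.275
```

```bash
H="python3 -m handwheel"; 
$H '[[0,0,-0.04,0,0,0],[0,0,0,0,0,0]]' >/dev/null; python3 ok.py 8 &&
$H '[[0,0,0,0,0,0],[0,0,0,0,0,0],[0,0,0,0,0,0],[0,0,0,0,0,0]]' 0.5 && python3 ok.py 30 &&
$H '[[0,0,-0.3,0,0,0],[0,0,-0.6,0,0,0],[0,0,-0.9,0,0,0],[0,0,-1,0,0,0],[0,0,-1,0,0,0],[0,0,-1,0,0,0],[0,0,-1,0,0,0],[0,0,-0.5,0,0,0]]' 0.55
$H '[[0,0,0,0,0,0],[0,0,0,0,0,0],[0,0,0,0,0,0],[0,0,0,0,0,0],[0,0,0,0,0,0],[0,0,0,0,0,0]]'
python3 - <<'E'
from cell import *
import cv2,numpy as np
cv2.imwrite("pics/c4.png",np.hstack([cv2.resize(get_image(c)["image"][:,:,::-1],(400,300)) for c in("scene","side")]))
E
```

```text
t 28.38 p [530.4 158.6 131.6] F [ 1.1 -0.8  5.3] w 0.277
clock: 28.72
position: [0.5297, 0.1585, 0.1307]
ee_rot: [-0.131, 3.138, 0.002]
force: [-0.3, 0.5, 0.3]
width: 0.486
gripper_force: 0.0
t 28.72 p [529.7 158.5 130.7] F [-0.3  0.5  0.3] w 0.486
clock: 29.38
position: [0.5308, 0.1585, 0.2599]
ee_rot: [-0.13, 3.134, 0.004]
force: [0.5, 0.6, -0.0]
width: 0.547
gripper_force: 0.0
clock: 29.88
position: [0.5297, 0.1582, 0.2563]
ee_rot: [-0.131, 3.139, 0.002]
force: [0.6, -0.2, 0.4]
width: 0.55
gripper_force: 0.0
```

View pics/c4.png

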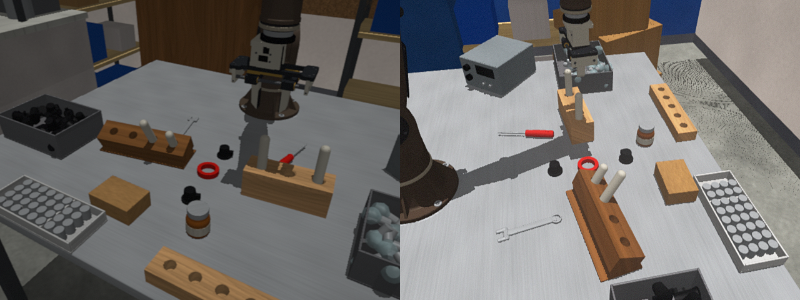

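Both lamps stand upright in the outer sockets, at (262,152) and (321,163) in the scene half. The third long lamp and the short one are still in the rack, at (147,130) and (171,138). The fingers are clear, with the TCP at 0.256 m.

```bash
python3 -c "
from cell import *
print(sign_off())"
```

```text
the job is handed in; nothing more can be done
None
```

The job is handed in: two long lamps stand cap down on the bottoms of the block's two outer sockets (peak contact reading about 20 N), the third long lamp and the short one are still in the rack, and the final pictures show nothing else disturbed; the hand-in returned no verdict.

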